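Pepper mill out over the spice rack's rail

TASK

Take the pepper mill (the tall turned-wood one) out of the spice rack: lift it up until its foot is clear above the front rail, then draw it forward and set it down upright on the worktop just in front of the rack, close by but not touching it. Keep the mill upright all the way, set it down rather than drop it, and leave the salt shaker and the spice jar standing where they are in the rack.

Things in the scene. Friction and masses are not known exactly. Their poses are not given: they have to be found in the camera images.
- rack: Fixed light-wood spice rack, 262 (y) x 100 (x) x 86 mm high, open above. Origin: centre of underside, on the worktop; x to its back, y along it to the left; turned up to 10 degrees. Deck 25 mm above worktop. Front rail: two 8 mm steel rods, axes x = -45 mm, top 70 mm above worktop. End panels 12 mm thick; back slat 77 mm high. Three things in a row 75 mm apart, any order.
- mill: Brown turned-wood pepper mill, 170 mm tall, tallest thing in the rack, loose, 0.13 to 0.25 kg. Body 58 mm in diameter; on top a round head, at most 49 mm in diameter, 123 to 159 mm above the foot (does not turn), with a 12 mm finial. Grip the head 141 mm above the foot, above both neighbours. Origin: centre of the foot's underside, z up.
- salt: Bystander: glass salt shaker with a grey domed metal top, 44 mm in diameter, 90 mm tall, loose in the rack. Origin: centre of its underside, z up.
- jar: Bystander: square-bodied glass spice jar with a flat black lid, 41 mm wide, 106 mm tall, loose in the rack. Origin: centre of its underside, z up.

How it is judged:
On the way:
1. the mill's foot is higher than the top of the front rail while the mill's axis is still behind the rail's front (z of mill in the frame of rack above 0.071 m and x of mill in the frame of rack between -0.05 and 0.06 m), for 0.1 s.
At the end, for the whole second after the job is handed in: The mill stands upright (within 10 degrees), still, on the worktop: axis 81 to 200 mm in front of the rack's middle line (3 to 122 mm clear of the rail), within 140 mm of its middle lengthwise. Salt shaker and spice jar stand in the rack within 20 mm of where they were (x of mill in the frame of rack between -0.2 and -0.081 m and y of mill in the frame of rack between -0.14 and 0.14 m and height (world z) of mill between -0.006 and 0.006 m and angle between mill's own z axis and vertical below 0.175 rad and linear speed of mill below 0.02 m/s and distance of each of salt, jar from where it was at the start of the episode below 0.02 m and angle between each of salt, jar's own z axis and vertical below 0.2 rad); the robot touches nothing.
It fails at once if the mill leans more than 30 degrees (angle between mill's own z axis and vertical above 0.52 rad).
It fails at once if the mill is dropped: in front of the rack, out of the fingers with its foot more than 15 mm above the worktop (x of mill in the frame of rack below -0.075 m and height (world z) of mill above 0.015 m and contact force between the fingers and mill below 0.05 N).
It fails at once if the salt shaker is shifted more than 30 mm or tipped more than 25 degrees (distance of salt from where it was at the start of the episode above 0.03 m or angle between salt's own z axis and vertical above 0.44 rad).
It fails at once if the spice jar is shifted more than 30 mm or tipped more than 25 degrees (distance of jar from where it was at the start of the episode above 0.03 m or angle between jar's own z axis and vertical above 0.44 rad).
It also fails if it takes over 42 s, if anything falls off the work surface, if the arm or the gripper's body presses on something with over 40 N, if the wrist force passes 120 N, or if a joint passes its speed limit or range.

ROBOT

A 6-joint arm with a two-finger parallel gripper is mounted at the origin on a cart in front of the work surface, level with it; the furniture and walls round the work are solid. World frame = base frame: x ahead of the robot, y to its left, z up, the work surface at z = 0. Lengths are in m, angles in rad, forces in N, time in s.
With the tool pointing down it reaches from about 0.35 to 0.875 m from the base axis. Payload 15.5 kg.
Tool frame: the origin (TCP) lies midway between the tips of the shut fingers; the grasp point (between the pads) lies 19 mm behind it; z points along the fingers, y is the line along which they close (so a half turn about z gives the same grasp; the last joint's range is limited). The gripper opens to 85 mm and grips with 20 to 120 N. Pads are 22 mm wide; open, the fingers measure 114 mm over their backs; the gripper's body (76 mm by 85 mm) begins 54 mm behind the grasp point. The pads swing forward as they close: fully open they stand 13 mm farther back than shut.
Start: joints at [1.196, 0.494, 1.345, -0, 1.302, -0.096], TCP at [0.172, 0.601, 0.231] pointing down, gripper open.
Joint ranges: [-2.91, 2.91], [-0.82, 2.16], [0.22, 2.67], [-1.22, 4.37], [0.12, 2.79], [-3.08, 3.08]. Speed limits (rad/s): [1.89, 1.89, 2.57, 3.01, 3.01, 3.01].

INTERFACE

Orientations are given as a unit quaternion [w, x, y, z].
In Python, from workcell import robot, telemetry, capture gives the robot as it stands (robot), with the cameras as plain functions and the readings (telemetry).
- The arm moves only by the tool send_path, called after "Call:" as a command line: name --argument value ..., lists and objects as JSON in quotes. Schema: {"type":"object","properties":{"segments":{"type":"string"},"only":{"type":"string"},"quiet":{"type":"boolean"},"lines":{"type":"string"}},"required":["segments"],"additionalProperties":false}. segments is a string of 1 to 20 rows, one to a line, with the numbers parted by commas; each row has 5 numbers: dx, dy, dz in parts of the range, where 1.0 means 0.8 m, then a turn about the tool's z in fractions of the full range, 1 being 2 pi rad, then the finger opening in m; each row is the pose to reach, as a shift and turn from the pose commanded when the call began, along the tool's axes at that moment; what a row does not reach only later rows make up. A row lasts 1/12 s, in which the tool goes at most 0.0417 m and 0.125 rad, less where a joint would pass 70% of its speed; a pose out of reach is approached as far as the arm can. The fingers move at their own pace and stop on an object; the grip force is fixed at half the most. Time passes only in rows, so rows that do not move let the fingers close. The tool returns the time, the measured TCP pose, the force, the opening and the grip force at its end. only (a regular expression) keeps the lines of the reply that match it, lines (a string "A,B") keeps lines A to B, and quiet returns only ok. Input that does not fit is refused with a message, and nothing moves.
- telemetry.state(): the state, without advancing time (a new reading comes with each control period).
- capture(name): name is "scene" or "side" or "wrist"; returns a dict with "pixels" (384x512x3 uint8, blue, green, red), "intrinsics" (3x3 intrinsics, pixels), "dist" ([k1, k2, p1, p2, k3] as OpenCV has them; the pictures are not rectified), "rvec" (rotation vector, rad) and "tvec" (3), from world to camera coordinates, as OpenCV has them; the wrist camera has in their place "tool_from_camera" (4x4, takes a point from camera to tool coordinates, whose origin is the TCP and whose axes are the flange's). Camera axes: x right, y down, z forward; pixel columns grow to the right and rows downward; lengths in m; the calibration is good to about 2 mm. A picture is of the moment at which its call begins: read the wrist's pose just before it. There is no depth.
- robot.hand_in(): hands the job in; it is judged then, once.
The state is a dict: "time_s": time; "joint_positions": joint angles; "qd": joint speeds; "joint_torque": joint torques, N m; "position": TCP position; "tool_rot": TCP orientation; "wrist_force": force on the tool from outside, world axes, zero at the start; "ft_torque": the same for the moment, N m; "gripper_width": finger opening in m; "grip_force": force on a finger pad.
Only numpy, scipy, OpenCV 4.12 (cv2) and the standard library are available. Lean on these libraries where they do the work, as an engineer would, in place of code of your own. Each camera call takes 0.05 s, during which the arm holds its last target. There are 200 camera calls.

## Working session

There is one attempt and no reset: what is moved stays moved. The work goes in short steps, Python scripts to look and compute and a tool call to move; the robot and the scene stay as the last step left them, time stands still between calls to the robot, and variables do not carry over. Pictures are saved under pics/ and viewed, at most 10 in all, crops included, and the job is handed in when it is done.

```bash
ls; mkdir -p pics; python3 - <<'E'
from workcell import robot, telemetry, capture
import cv2,pickle,numpy as np
s=telemetry.state(); print(s['time_s'],s['position'],s['tool_rot'],s['gripper_width'])
d={n:capture(n) for n in("scene","side")}
d['s']=s
pickle.dump(d,open('c0.pkl','wb'))
for n in("scene","side"): cv2.imwrite(f'pics/{n}0.png',d[n]['pixels'])
E
```

```text
pics
workcell.py
0.0 [0.17185834 0.60050977 0.23067951] [-1.60461064e-04  1.38959457e-01  9.90297873e-01 -6.05151398e-04] 0.08529734657923783
```

View pics/scene0.png

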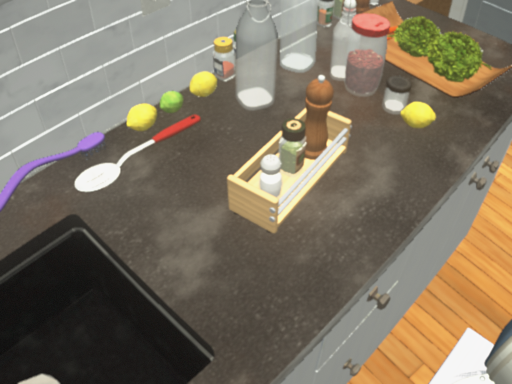

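View pics/side0.png

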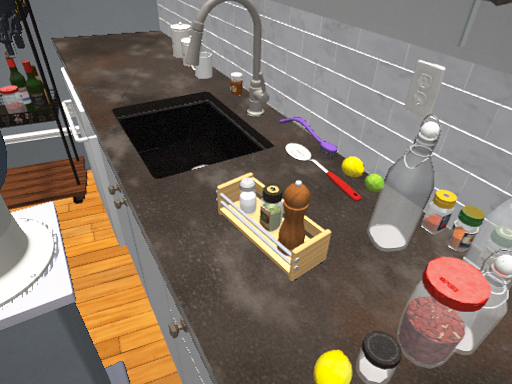

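Scene view: mill finial at about (321,78), head about (319,92), standing at the far end of the rack. Side view: finial at about (298,183), head about (296,198). The jar is next to the mill and the salt is farthest away.

```bash
python3 - <<'E'
import pickle,cv2,numpy as np
d=pickle.load(open('c0.pkl','rb'))
a=d['scene']['pixels'][65:235,220:360]; b=d['side']['pixels'][165:285,205:340]
A=cv2.resize(a,None,fx=2.8,fy=2.8,interpolation=cv2.INTER_CUBIC);B=cv2.resize(b,None,fx=2.9,fy=2.9,interpolation=cv2.INTER_CUBIC)
o=np.zeros((480,790,3),np.uint8);o[:A.shape[0],:A.shape[1]]=A;o[:B.shape[0],395:395+B.shape[1]]=B
cv2.imwrite('pics/z.png',o)
for n,(x0,y0,x1,y1) in(('scene',(300,72,340,165)),('side',(275,178,318,252))):
    im=d[n]['pixels'];h=cv2.cvtColor(im,cv2.COLOR_BGR2HSV)
    m=((h[...,0]<14)&(h[...,1]>120)&(h[...,2]>40)).astype(np.uint8)
    z=np.zeros_like(m);z[y0:y1,x0:x1]=m[y0:y1,x0:x1]
    print(n,[(y,np.flatnonzero(z[y]).min(),np.flatnonzero(z[y]).max()) for y in range(y0,y1,2) if z[y].any()])
E
```

```text
scene [(80, np.int64(314), np.int64(325)), (82, np.int64(312), np.int64(328)), (84, np.int64(313), np.int64(330)), (86, np.int64(314), np.int64(329)), (88, np.int64(308), np.int64(327)), (90, np.int64(319), np.int64(332)), (92, np.int64(318), np.int64(332)), (94, np.int64(307), np.int64(319)), (96, np.int64(317), np.int64(328)), (98, np.int64(306), np.int64(320)), (100, np.int64(307), np.int64(308)), (102, np.int64(307), np.int64(310)), (104, np.int64(312), np.int64(329)), (106, np.int64(315), np.int64(326)), (152, np.int64(320), np.int64(320))]
side [(184, np.int64(291), np.int64(303)), (186, np.int64(288), np.int64(305)), (188, np.int64(286), np.int64(304)), (190, np.int64(286), np.int64(308)), (192, np.int64(284), np.int64(309)), (194, np.int64(284), np.int64(309)), (196, np.int64(284), np.int64(309)), (198, np.int64(284), np.int64(309)), (200, np.int64(285), np.int64(309)), (202, np.int64(284), np.int64(306)), (204, np.int64(285), np.int64(308)), (206, np.int64(284), np.int64(308)), (208, np.int64(285), np.int64(307)), (210, np.int64(285), np.int64(305)), (212, np.int64(286), np.int64(305)), (214, np.int64(285), np.int64(303)), (216, np.int64(285), np.int64(303)), (218, np.int64(287), np.int64(302)), (220, np.int64(285), np.int64(302)), (222, np.int64(284), np.int64(302)), (224, np.int64(284), np.int64(302)), (226, np.int64(282), np.int64(302)), (228, np.int64(281), np.int64(303)), (230, np.int64(280), np.int64(304)), (232, np.int64(280), np.int64(304)), (234, np.int64(281), np.int64(304)), (236, np.int64(279), np.int64(304)), (238, np.int64(279), np.int64(303)), (240, np.int64(278), np.int64(303)), (242, np.int64(282), np.int64(302)), (244, np.int64(283), np.int64(298)), (246, np.int64(286), np.int64(295)), (248, np.int64(278), np.int64(292)), (250, np.int64(280), np.int64(290))]
```

View pics/z.png

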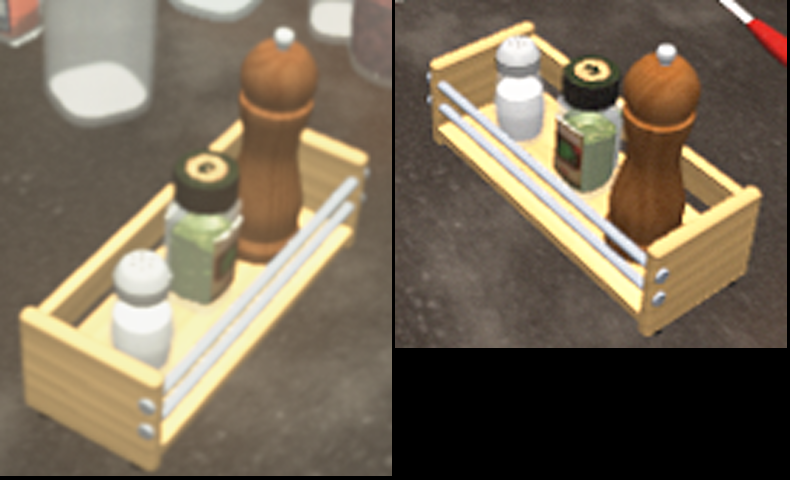

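Crops, in picture coordinates: finial at (284,37) scene and (666,51) side; head centre at (279,78) and (661,89). Panel top corners, jar lid and salt top are also clear in both views. Triangulating them next.

```bash
cat > h.py <<'E'
import cv2,numpy as np
def P(c):
    R=cv2.Rodrigues(np.array(c['rvec'],float))[0];return np.hstack([R,np.array(c['tvec'],float).reshape(3,1)])
def und(c,p): return cv2.undistortPoints(np.array([[p]],float),np.array(c['intrinsics']),np.array(c['dist']))[0,0]
def tri(a,p,b,q):
    X=cv2.triangulatePoints(P(a),P(b),und(a,p).reshape(2,1),und(b,q).reshape(2,1))[:,0];X=X[:3]/X[3]
    e=[np.linalg.norm(cv2.projectPoints(X,np.array(c['rvec'],float),np.array(c['tvec'],float),np.array(c['intrinsics']),np.array(c['dist']))[0].ravel()-r) for c,r in((a,p),(b,q))]
    return X,e
E
python3 - <<'E'
import pickle,numpy as np
from h import *
d=pickle.load(open('c0.pkl','rb'));a,b=d['scene'],d['side']
pts=dict(finial=(284,37,666,51),head=(279,78,661,89),jar=(208,167,592,69),salt=(140,262,518,45),
 sf=(158,383,434,66),mf=(365,158,651,257),sb=(26,316,530,27),sfbot=(153,467,434,140),mfbot=(355,240,650,333))
r={}
for k,(x,y,u,v) in pts.items():
    X,e=tri(a,np.array([220+x/2.8,65+y/2.8])-.3,b,np.array([205+(u-395)/2.9,165+v/2.9])-.3)
    r[k]=X;print(k,X.round(4),np.round(e,1))
v=r['sf']-r['mf'];print('rack y yaw',np.degrees(np.arctan2(v[1],v[0])),np.linalg.norm(v))
v=r['salt']-r['finial'];print('row yaw',np.degrees(np.arctan2(v[1],v[0])),np.linalg.norm(v[:2]))
print(d['s']['joint_positions'])
E
```

```text
finial [ 0.5626 -0.2843  0.1913] [0. 0.]
head [ 0.5628 -0.2836  0.1608] [0. 0.]
jar [ 0.5583 -0.2117  0.1319] [0.3 0.2]
salt [ 0.543  -0.1351  0.1114] [1.2 0.9]
sf [ 0.4905 -0.0926  0.0811] [0.3 0.2]
mf [ 0.5239 -0.3425  0.0828] [1.1 1.1]
sb [ 0.5849 -0.0791  0.0798] [0.4 0.3]
sfbot [ 0.4893 -0.091   0.0054] [1.  0.7]
mfbot [ 0.5257 -0.3458  0.0081] [0.7 0.7]
rack y yaw 97.61156448109674 0.252143705446896
row yaw 97.47136620877625 0.15048712040621234
[ 1.19647915e+00  4.94182919e-01  1.34619283e+00  3.15363339e-05
  1.30246866e+00 -9.55043031e-02]
```

```bash
cat > go.py <<'E'
import sys,numpy as np
from workcell import robot, telemetry, capture
from scipy.spatial.transform import Rotation as R
def to(x,y,z,yawdeg=7.5):
    s=telemetry.state();q=np.array(s['tool_rot']);r=R.from_quat(q[[1,2,3,0]]).as_matrix()
    d=r.T@(np.array([x,y,z])-s['position'])
    w=np.arctan2(r[1,1],r[0,1]); t=-(np.radians(yawdeg)-w); t=(t+np.pi/2)%np.pi-np.pi/2
    print('delta',d.round(4),'turn',round(t,3),'tilt',r[:,2].round(4),'f',np.round(s['wrist_force'],1),'t',s['time_s'])
if __name__=='__main__': to(*map(float,sys.argv[1:]))
E
python3 go.py .5627 -.284 .235
```

```text
delta [-0.6192 -0.7429 -0.0035] turn 1.161 tilt [-4.e-04 -1.e-03 -1.e+00] f [-0.3  0.5  0.4] t 0.1
```

The rows are not in the units I measure in: shifts go in shares of 0.8 m and turns go in shares of 2 pi rad. I convert before sending: -0.505 m / 0.8 = -0.6313, -0.48 m / 0.8 = -0.6, 1.16 rad / 6.2832 = 0.1846.

Call:
send_path --segments "-0.0375,-0.0438,-0.0125,0.0159,0.085\n-0.075,-0.0875,-0.0125,0.0318,0.085\n-0.1125,-0.1313,-0.0125,0.0477,0.085\n-0.15,-0.175,-0.0125,0.0637,0.085\n-0.175,-0.2125,-0.0125,0.0796,0.085\n-0.2125,-0.25,-0.0125,0.0955,0.085\n-0.25,-0.3,-0.0125,0.1114,0.085\n-0.275,-0.3313,-0.0125,0.1273,0.085\n-0.3125,-0.375,-0.0125,0.1432,0.085\n-0.35,-0.4188,-0.0125,0.1592,0.085\n-0.375,-0.45,-0.0125,0.1751,0.085\n-0.4125,-0.4938,-0.0125,0.1846,0.085\n-0.4375,-0.525,-0.0125,0.1846,0.085\n-0.475,-0.5688,-0.0125,0.1846,0.085\n-0.5,-0.6,-0.0125,0.1846,0.085\n-0.525,-0.6313,-0.0125,0.1846,0.085\n-0.525,-0.6313,-0.0125,0.1846,0.085\n-0.525,-0.6313,-0.0125,0.1846,0.085"

```text
time_s: 1.6
position: [0.4371, -0.0017, 0.241]
tool_rot: [-0.0, 0.66, 0.751, -0.0]
wrist_force: [-0.3, 0.0, 0.1]
gripper_width: 0.0847
grip_force: 0.0
```

```bash
python3 go.py .5627 -.284 .235
```

```text
delta [-0.2961  0.0883  0.0059] turn -0.002 tilt [-5.e-04  1.e-04 -1.e+00] f [-0.3  0.   0.1] t 1.6
```

Converted, -0.296 m / 0.8 = -0.37, -0.28 m / 0.8 = -0.35.

Call:
send_path --segments "-0.0375,0.0113,0,0,0.085\n-0.075,0.0225,0,0,0.085\n-0.125,0.0375,0,0,0.085\n-0.175,0.0525,0,0,0.085\n-0.225,0.0675,0,0,0.085\n-0.275,0.0825,0,0,0.085\n-0.3125,0.0938,0,0,0.085\n-0.35,0.105,0,0,0.085\n-0.37,0.11,0,0,0.085\n-0.37,0.11,0,0,0.085\n-0.37,0.11,0,0,0.085"

```text
time_s: 2.52
position: [0.563, -0.2812, 0.2407]
tool_rot: [-0.001, 0.659, 0.752, 0.0]
wrist_force: [0.2, -0.1, 0.5]
gripper_width: 0.085
grip_force: 0.0
```

```bash
python3 go.py .5627 -.284 .147
python3 - <<'E'
from workcell import robot, telemetry, capture
import cv2,pickle
s=telemetry.state();c=capture('wrist');pickle.dump((s,c),open('w1.pkl','wb'));cv2.imwrite('pics/w1.png',c['pixels'])
E
```

```text
delta [-0.0028 -0.0006  0.0937] turn 0.001 tilt [-1.e-03  9.e-04 -1.e+00] f [ 0.2 -0.1  0.5] t 2.5167
```

View pics/w1.png

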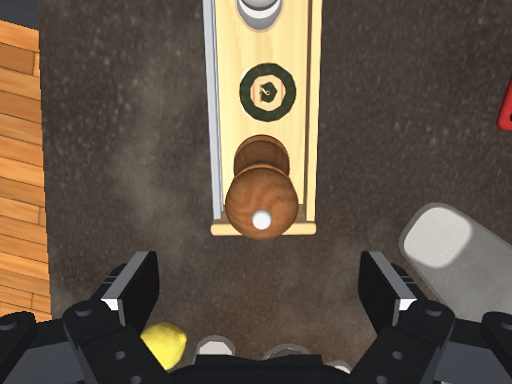

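Wrist view: finial at (261,219), finger midline at column ≈259, and rack aligned with the image. Check the finial's ray against the triangulated height before descending.

```bash
python3 - <<'E'
import pickle,numpy as np,cv2
from h import und
from scipy.spatial.transform import Rotation as R
s,c=pickle.load(open('w1.pkl','rb'));q=np.array(s['tool_rot']);T=np.eye(4);T[:3,:3]=R.from_quat(q[[1,2,3,0]]).as_matrix();T[:3,3]=s['position'];T=T@np.array(c['tool_from_camera'])
for p,z in(((261,219),.190),((262,202),.166),((267.5,92),.131),((263,229),.086)):
    r=T[:3,:3]@np.append(und(c,p),1);o=T[:3,3];print(p,(o+r*(z-o[2])/r[2]).round(4))
E
```

```text
(261, 219) [ 0.5651 -0.2829  0.19  ]
(262, 202) [ 0.5655 -0.2799  0.166 ]
(267.5, 92) [ 0.5602 -0.2098  0.131 ]
(263, 229) [ 0.5743 -0.3315  0.086 ]
```

Converted, 0.094 m / 0.8 = 0.1175, -0.002 m / 0.8 = -0.0025.

Call:
send_path --segments "-0.0025,0.0013,0.025,0,0.085\n-0.0025,0.0013,0.0563,0,0.085\n-0.0025,0.0013,0.0875,0,0.085\n-0.0025,0.0013,0.1063,0,0.085\n-0.0025,0.0013,0.1175,0,0.085\n-0.0025,0.0013,0.1175,0,0.085\n-0.0025,0.0013,0.1175,0,0.085\n-0.0025,0.0013,0.1175,0,0.07\n-0.0025,0.0013,0.1175,0,0.06\n-0.0025,0.0013,0.1175,0,0.052\n-0.0025,0.0013,0.1175,0,0.04\n-0.0025,0.0013,0.1175,0,0.03\n-0.0025,0.0013,0.1175,0,0.03\n-0.0025,0.0013,0.1175,0,0.03\n-0.0025,0.0013,0.1175,0,0.03\n-0.0025,0.0013,0.1175,0,0.03"

```text
time_s: 3.9
position: [0.5649, -0.2843, 0.1487]
tool_rot: [0.001, 0.659, 0.752, 0.0]
wrist_force: [0.1, 1.8, 12.2]
gripper_width: 0.0464
grip_force: 60.2
```

```bash
python3 go.py .5627 -.284 .147
```

```text
delta [ 0.0006 -0.0021  0.0017] turn 0.001 tilt [ 0.002  -0.0012 -1.    ] f [ 0.1  1.8 12.2] t 3.9
```

Converted, -0.068 m / 0.8 = -0.085, -0.06 m / 0.8 = -0.075.

Call:
send_path --segments "0,0,-0.0063,0,0.03\n0,0,-0.0188,0,0.03\n0,0,-0.0375,0,0.03\n0,0,-0.0563,0,0.03\n0,0,-0.075,0,0.03\n0,0,-0.085,0,0.03\n0,0,-0.085,0,0.03\n0,0,-0.085,0,0.03\n0,0,-0.085,0,0.03\n0,0,-0.085,0,0.03"

```text
time_s: 4.73
position: [0.5638, -0.2837, 0.2143]
tool_rot: [-0.001, 0.659, 0.752, -0.0]
wrist_force: [-0.3, 0.6, -2.5]
gripper_width: 0.0465
grip_force: 61.8
```

```bash
python3 go.py .5627 -.284 .147
python3 - <<'E'
from workcell import robot, telemetry, capture
import cv2,pickle,numpy as np
d={n:capture(n) for n in("scene","side")}
pickle.dump(d,open('c1.pkl','wb'))
A=cv2.resize(d['scene']['pixels'][10:240,210:370],None,fx=2.4,fy=2.4);B=cv2.resize(d['side']['pixels'][110:290,190:350],None,fx=2.5,fy=2.5)
o=np.zeros((560,790,3),np.uint8);o[:A.shape[0],:A.shape[1]]=A;o[:B.shape[0],388:388+B.shape[1]]=B
cv2.imwrite('pics/lift.png',o)
E
```

```text
delta [-0.0002 -0.0011  0.0673] turn 0.001 tilt [-1.3e-03  8.0e-04 -1.0e+00] f [-0.3  0.6 -2.5] t 4.7333
```

View pics/lift.png

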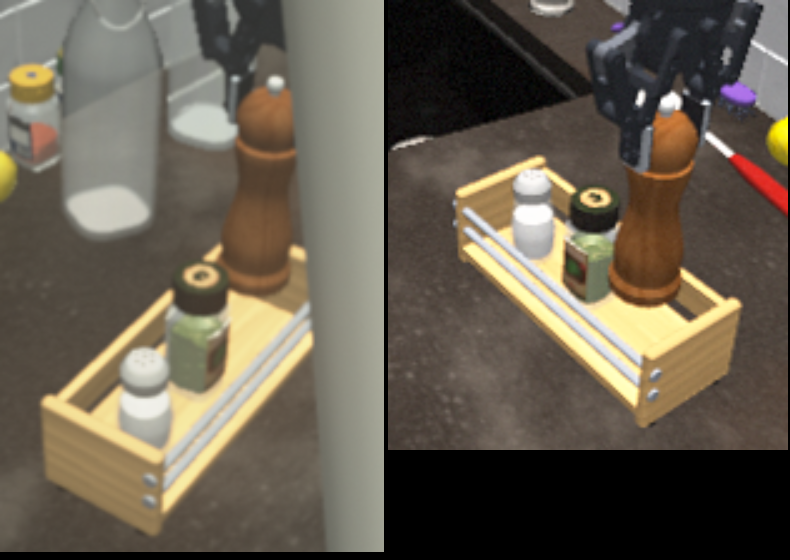

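Lifted picture: mill hangs upright above the deck, head held at (668,130), jar and salt unmoved. I check the foot's height, then draw it forward.

Converted, -0.12 m / 0.8 = -0.15, -0.117 m / 0.8 = -0.1463.

```bash
python3 - <<'E'
import pickle,numpy as np
from h import *
d=pickle.load(open('c1.pkl','rb'));a,b=d['scene'],d['side']
for x,y,u,v in((257,277,645,288),(267,147,658,172),(275,83,670,103),(201,277,594,199),(144,356,532,178)):
    X,e=tri(a,(210+x/2.4-.3,10+y/2.4-.3),b,(190+(u-388)/2.5-.3,110+v/2.5-.3));print(X.round(4),np.round(e,1))
E
```

```text
[ 0.5613 -0.2839  0.0878] [0.1 0.1]
[ 0.5624 -0.2846  0.2025] [1.7 1.7]
[ 0.5634 -0.2849  0.2566] [0. 0.]
[ 0.5582 -0.2109  0.13  ] [0.7 0.6]
[ 0.5434 -0.1361  0.1105] [1.6 1.2]
```

Call:
send_path --segments "0,-0.0125,0,0,0.03\n0,-0.0313,0,0,0.03\n0,-0.0563,0,0,0.03\n0,-0.0813,0,0,0.03\n0,-0.1063,0,0,0.03\n0,-0.1313,0,0,0.03\n0,-0.1463,0,0,0.03\n0,-0.15,0,0,0.03\n0,-0.15,0,0,0.03\n0,-0.15,0,0,0.03"

```text
time_s: 5.67
position: [0.4458, -0.2999, 0.2154]
tool_rot: [0.0, 0.659, 0.752, 0.0]
wrist_force: [-0.8, -0.8, -2.4]
gripper_width: 0.0466
grip_force: 62.0
```

```bash
python3 go.py .446 -.2995 .124
```

```text
delta [0.0004 0.0001 0.0914] turn 0.001 tilt [ 6.e-04 -2.e-04 -1.e+00] f [-0.8 -0.8 -2.4] t 5.6667
```

Converted, 0.086 m / 0.8 = 0.1075, 0.08 m / 0.8 = 0.1.

Call:
send_path --segments "0,0,0.0125,0,0.03\n0,0,0.0313,0,0.03\n0,0,0.0563,0,0.03\n0,0,0.075,0,0.03\n0,0,0.09,0,0.03\n0,0,0.1,0,0.03\n0,0,0.105,0,0.03\n0,0,0.1075,0,0.03\n0,0,0.1075,0,0.03\n0,0,0.1075,0,0.03"

```text
time_s: 6.5
position: [0.4457, -0.2999, 0.1297]
tool_rot: [0.0, 0.659, 0.752, 0.0]
wrist_force: [0.5, 0.7, -1.7]
gripper_width: 0.0464
grip_force: 62.0
```

```bash
python3 go.py .446 -.2995 .124
```

```text
delta [0.0003 0.0004 0.0057] turn 0.001 tilt [ 6.e-04 -5.e-04 -1.e+00] f [ 0.5  0.7 -1.7] t 6.5
```

Converted, 0.004 m / 0.8 = 0.005, 0.003 m / 0.8 = 0.0038.

Call:
send_path --segments "0,0,0.0013,0,0.03\n0,0,0.0025,0,0.03\n0,0,0.0038,0,0.03\n0,0,0.005,0,0.03\n0,0,0.005,0,0.03\n0,0,0.005,0,0.03" --only "pos|wrist"

```text
position: [0.4453, -0.2997, 0.1253]
wrist_force: [-0.9, 0.1, -1.6]
```

Call:
send_path --segments "0,0,0.0013,0,0.03\n0,0,0.0013,0,0.03\n0,0,0.0013,0,0.03" --only "pos|wrist"

```text
position: [0.4453, -0.2997, 0.1242]
wrist_force: [0.1, 0.4, -2.1]
```

Call:
send_path --segments "0,0,0.0013,0,0.03\n0,0,0.0013,0,0.03\n0,0,0.0013,0,0.03" --only "pos|wrist"

```text
position: [0.4456, -0.2999, 0.1238]
wrist_force: [-1.1, 1.0, 7.2]
```

Contact felt (+7 N). Opening, then rising.

Converted, -0.13 m / 0.8 = -0.1625, -0.115 m / 0.8 = -0.1438.

Call:
send_path --segments "0,0,0,0,0.045\n0,0,0,0,0.05\n0,0,0,0,0.06\n0,0,0,0,0.07\n0,0,0,0,0.085\n0,0,0,0,0.085\n0,0,0,0,0.085\n0,0,0,0,0.085\n0,0,-0.025,0,0.085\n0,0,-0.0563,0,0.085\n0,0,-0.1,0,0.085\n0,0,-0.1438,0,0.085\n0,0,-0.1625,0,0.085\n0,0,-0.1625,0,0.085\n0,0,-0.1625,0,0.085"

```text
time_s: 8.75
position: [0.4455, -0.2999, 0.2539]
tool_rot: [0.001, 0.659, 0.752, -0.0]
wrist_force: [0.4, 0.2, -0.9]
gripper_width: 0.0846
grip_force: 0.0
```

```bash
python3 - <<'E'
from workcell import robot, telemetry, capture
import cv2,pickle,numpy as np
s=telemetry.state();c=capture('wrist')
d={n:capture(n) for n in("scene","side")}
pickle.dump((d,s,c),open('c2.pkl','wb'))
A=cv2.resize(c['pixels'],(395,296));B=cv2.resize(d['side']['pixels'][150:310,160:340],None,fx=2.19,fy=2.19)
o=np.zeros((560,790,3),np.uint8);o[:A.shape[0],:A.shape[1]]=A;o[:B.shape[0],395:395+B.shape[1]]=B
cv2.imwrite('pics/end.png',o)
E
```

```text
(no output)
```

View pics/end.png

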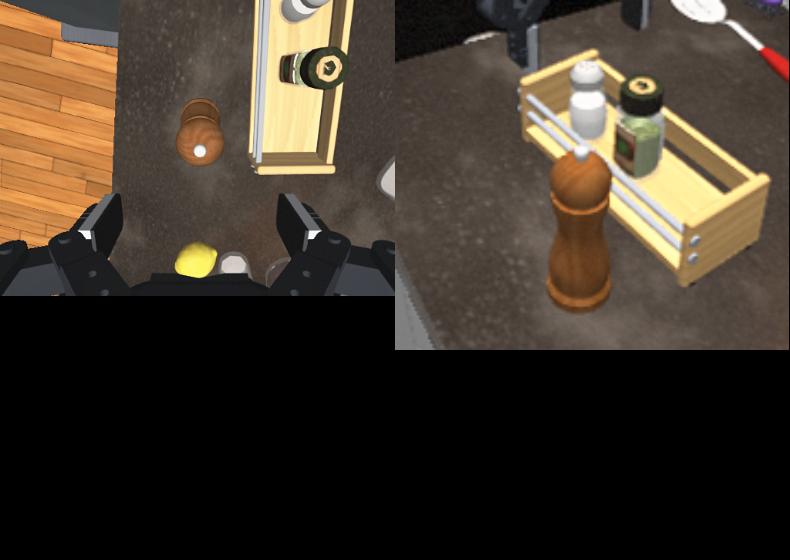

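The mill stands upright in front of the rack, with a gap to the rail. The finial is at (200,151) in the wrist half, the gripper is clear, and the jar and salt are still in place.

```bash
python3 -c "
from workcell import robot, telemetry, capture
print(robot.hand_in())"
```

```text
the job is handed in; nothing more can be done
None
```

The pepper mill was lifted over the front rail and set down upright on the worktop, about 40 mm clear of the rail, with the salt shaker and spice jar still in place. The job is handed in at about 9 s of the 42 s allowed, and no verdict was returned.

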